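Lower the needle arm of the nitrogen evaporator by its ratchet pawl

TASK

Bring the raised needle arm of the nitrogen evaporator down to its working position: with closed fingertips press the black thumb pad on the arm, which frees the ratchet pawl, and keep it pressed while you push the arm down past the teeth. When the arm is nearly level and the needle tips are entering the necks of the open vials, let go, so that the pawl catches in the notch of the level position and the arm comes to rest there. Do not let the arm go down past that notch, where the needles would run on to the vial bottoms, and do not pick up, knock or shift anything.

Things in the scene. Friction and masses are not known exactly. Their poses are not given: they have to be found in the camera images.
- evaporator: Fixed bench evaporator: white base 300 x 190 x 22 mm, block with four open vials at its front, post with toothed sector at its back. Origin on the bench, nearly under the thumb pad; +x from the vials to the post, +y along the row of vials, z up. Post: x 0.13 to 0.19, 40 mm wide, 0.15 m high (sector 0.20 m). Block: x -0.082 to -0.038, y -0.082 to 0.082; vial rims 76 mm high.
- pivot (a point): The hinge axis of the needle arm, at (0.150, 0, 0.139) in the frame of evaporator; the axis runs along the evaporator's y. The arm reaches from here towards the evaporator's -x, 0.20 m to the manifold.
- needle_arm (a joint): Arm angle, rad: 0 = level, in the level notch; + = free end up. Notches at -0.14, 0, 0.14, 0.28, 0.42, 0.56; starts in that at 0.42. Damped: once freed it sinks at 0.08 rad/s, under a light finger on the pad at 0.2, under 8 N at 0.4. Let go between notches, it sinks to the lower one and stays. Pawl engaged: it cannot be pushed down; upwards the pawl clicks over the teeth. Stop at -0.155.
- pawl (a joint): Pawl angle on the arm, rad: 0 = nose fully in the teeth, about 0.12 = just clear of them, 0.24 = pressed to its stop. A spring returns it. Pressing it out of a notch takes about 6 N at the pad, keeping it at the stop 3 N; the pad goes down 18 mm with respect to the arm. If the arm sinks faster than the finger follows, the pawl falls back into the next notch.
- thumb_pad: Black ribbed pad on the pawl's tail, 36 mm along the arm, 34 mm across, 3 mm lip at the end nearer the post. Origin: centre of its upper face; x along the arm to the post, y across, z the face's normal. In the arm's frame (hinge at 0, x to the post, z up when level) it lies at (-0.154, 0, 0.031), unpressed; the pawl turns on the arm about a pin at (-0.078, 0, 0), parallel to y.
- needle_tips (a point): Middle of the row of four needle tips (2 mm thick, 46 mm long, 39 mm apart along the evaporator's y). The manifold that carries them always stays level. With the arm level the tips are 64 mm above the bench, 12 mm below the vial rims and in the middle of the vials.
- sample_a: Open glass sample vial, 22.5 mm in diameter, 46 mm high, neck opening 14 mm, standing loose in a well of the block; origin at the centre of its underside, z up.
- sample_b: Open glass sample vial, 22.5 mm in diameter, 46 mm high, neck opening 14 mm, standing loose in a well of the block; origin at the centre of its underside, z up.
- sample_c: Open glass sample vial, 22.5 mm in diameter, 46 mm high, neck opening 14 mm, standing loose in a well of the block; origin at the centre of its underside, z up.
- sample_d: Open glass sample vial, 22.5 mm in diameter, 46 mm high, neck opening 14 mm, standing loose in a well of the block; origin at the centre of its underside, z up.
- capped_vial_a: Loose capped glass vial 23 x 77 mm standing beside the evaporator's +y side (bystander); origin at the centre of its underside.
- capped_vial_b: A second loose capped vial, 23 x 77 mm, standing near the first (bystander); origin at the centre of its underside.
- septa_jar: Small jar with a green screw lid, 39 x 47 mm, standing loose beside the evaporator's -y side (bystander); origin at the centre of its underside.

How it is judged:
By the outcome, as a careful person would: the job done as asked, in the order asked, and still so for the second after the job is handed in, with the robot touching nothing.
It also fails if it takes over 35 s, if anything falls off the work surface, if the arm or the gripper's body presses on something with over 40 N, if the wrist force passes 120 N, or if a joint passes its speed limit or range.

ROBOT

A 6-joint arm with a two-finger parallel gripper is mounted at the origin on a cart in front of the work surface, level with it; the furniture and walls round the work are solid. World frame = base frame: x ahead of the robot, y to its left, z up, the work surface at z = 0. Lengths are in mm, angles in rad, forces in N, time in s.
With the tool pointing down it reaches from about 350 to 775 mm from the base axis. Payload 7.3 kg.
Tool frame: the origin (TCP) lies on the centre line of the jaws, within the pads' length; the fingertips stand 22 mm ahead of it and the grasp point (between the pads) lies 3 mm ahead of it; z points along the fingers, y is the direction in which the jaws open and shut (so a half turn about z gives the same grasp; the last joint's range is limited). The gripper opens to 92 mm and grips with 3 to 60 N. Pads are 19 mm wide; open, the fingers measure 130 mm over their backs; the gripper's body (75 mm by 190 mm) begins 47 mm behind the grasp point.
Start: joints at [-1.296, 0.342, 1.524, -0, 1.275, -0.146], TCP at [214.481, -479.208, 248.741] pointing down, gripper open.
Joint ranges: [-2.53, 2.53], [-0.77, 2.02], [0.04, 2.7], [-1, 4.14], [0.28, 2.66], [-3.11, 3.11]. Speed limits (rad/s): [2.57, 2.57, 3.14, 3.14, 3.14, 3.14].

INTERFACE

Orientations are given as [roll, pitch, yaw] about the fixed x, y, z axes, in that order (R = Rz(yaw) Ry(pitch) Rx(roll)).
In Python, from plant import get_obs, capture, close_job gives the robot as it stands.
- The arm moves only by the tool carry_out, never from a script. Its arguments are lists of equal length, an entry for each row: "xyz": the shift along the tool's x, y, z scaled (see below), a list of three; "dr": the turn, a rotation vector about the tool's x, y, z scaled (see below), a list of three. A call has 1 to 8 rows; each row shifts and turns the commanded pose from where the row before left it, along the tool's axes as they then stand; what a row does not reach is not made up. The controller multiplies each number of a shift by 0.06 m and each number of a turn by 8 degrees. A row lasts 1/8 s, in which the tool goes at most 62.5 mm and 10.7 degrees, less where a joint would pass 70% of its speed; a pose out of reach is approached as far as the arm can. A call with a number of a shift or a turn outside -1 to 1 is refused whole. A call with a gripper value outside its range is refused whole. "gripper" is the gripper's target within -1 to 1 (fully open at 1, half-way at 0, shut at -1), set as the call begins (left out, the last holds). The fingers move at their own pace and stop on an object; the grip force is fixed at half the most. Time passes only in rows, so rows that do not move let the fingers close. It gives the time, the measured TCP pose, the force and the opening at its end, in the units of the state.
- get_obs(): the state, without advancing time (a new reading comes with each control period).
- capture(name): name is "side" or "top"; returns a dict with "image" (384x512x3 uint8, blue, green, red), "fx", "fy", "cx", "cy" (pixels), "D" ([k1, k2, p1, p2, k3] as OpenCV has them; the pictures are not rectified), "pose" (4x4, takes a point from camera to world coordinates). Camera axes: x right, y up, looking along -z (the intrinsics and any distortion apply to the point x, -y, -z); pixel columns grow to the right and rows downward; lengths in mm; the calibration is good to about 2 mm. A picture is of the moment at which its call begins. There is no depth.
- close_job(): hands the job in, once; it reports no verdict.
The state is a dict: "time": time; "joint_positions": joint angles; "dq": joint speeds; "tau": joint torques, N m; "tool_pos": TCP position; "tcp_rot": TCP orientation; "contact_force": force on the tool from outside, world axes, zero at the start; "moment": the same for the moment, N m; "grip_width": finger opening in mm.
Only numpy, scipy, OpenCV 4.12 (cv2) and the standard library are available. Lean on these libraries where they do the work, as an engineer would, in place of code of your own. Each camera call takes 0.05 s, during which the arm holds its last target.

## Working session

There is one attempt and no reset: what is moved stays moved. The work goes in short steps, Python scripts to look and compute and a tool call to move; the robot and the scene stay as the last step left them, time stands still between calls to the robot, and variables do not carry over. Pictures are saved under pics/ and viewed, and the job is handed in when it is done.

Besides the shell and the picture viewer there is one more tool, called after "Emit:" as name(argument=value, ...), one argument or row to a line, values as JSON. carry_out: Moves the arm, as the interface text tells. Shifts and turns lie within -1 to 1; 1 stands for 0.06 m of shift or 8 degrees of turn. Its arguments: {"type":"object","properties":{"xyz":{"type":"array"},"dr":{"type":"array"},"gripper":{"type":"number"}},"required":["xyz","dr"]}

```bash
mkdir -p pics; ls
python3 - <<'E'
from plant import get_obs, capture
import cv2,numpy as np,pickle
print(get_obs())
for n in("side","top"):
    c=capture(n); cv2.imwrite(f"pics/{n}0.png",c["image"]); pickle.dump(c,open(f"{n}0.pkl","wb"))
    print(n,{k:v for k,v in c.items() if k!="image"})
E
```

```text
pics
{'time': 0.0, 'joint_positions': array([-1.29600840e+00,  3.42740346e-01,  1.52502514e+00, -6.18503960e-06,
        1.27542922e+00, -1.45987164e-01]), 'dq': array([ 2.88950491e-04,  6.07572909e-05, -6.57287467e-04, -1.82221780e-03,
        2.87428935e-04,  2.98527507e-03]), 'tau': array([-8.98179969e-04, -4.31244171e+01, -2.44213843e+01,  7.16858706e-02,
        5.60895901e-02, -1.16764741e-04]), 'tool_pos': array([ 214.36462829, -478.81867155,  248.03297109]), 'tcp_rot': array([-3.14000678e+00, -2.27198172e-04,  4.20776717e-01]), 'contact_force': array([ 0.67589722, -0.46291313,  0.70047587]), 'moment': array([-0.02633436,  0.00254987, -0.05741134]), 'grip_width': 91.57559954321793}
side {'fx': 475.88206544143134, 'fy': 475.88206544143134, 'cx': 257.40853452861364, 'cy': 196.3637777964886, 'D': array([-0.14835759,  0.        ,  0.        ,  0.        ,  0.        ]), 'pose': array([[-9.88327440e-01,  7.75072514e-02, -1.31154477e-01,
         3.95390632e+02],
       [-1.52339653e-01, -5.09731825e-01,  8.46738506e-01,
         9.32490102e+02],
       [-1.22523687e-03,  8.56834927e-01,  5.15589378e-01,
         6.21744982e+02],
       [ 0.00000000e+00,  0.00000000e+00,  0.00000000e+00,
         1.00000000e+00]])}
top {'fx': 363.0232081835588, 'fy': 363.0232081835588, 'cx': 254.32986884573015, 'cy': 187.03581575374128, 'D': array([0.00239034, 0.        , 0.        , 0.        , 0.        ]), 'pose': array([[ 3.04610757e-04,  9.94467003e-01, -1.05048978e-01,
         4.55827315e+02],
       [-9.99898488e-01, -1.19353386e-03, -1.41982331e-02,
         1.60446057e+02],
       [-1.42450539e-02,  1.05042639e-01,  9.94365688e-01,
         9.55025936e+02],
       [ 0.00000000e+00,  0.00000000e+00,  0.00000000e+00,
         1.00000000e+00]])}
```

View pics/side0.png

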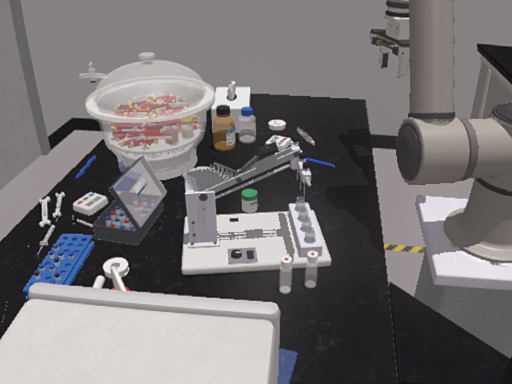

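View pics/top0.png

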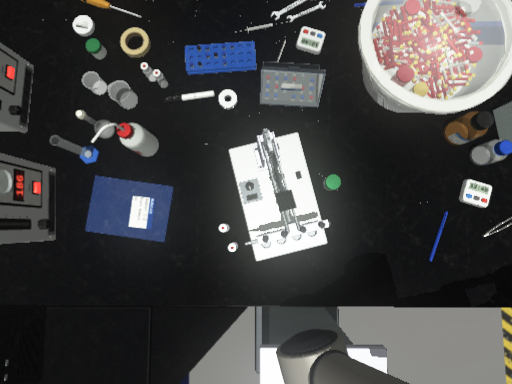

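Run:
```python
import cv2
a=cv2.imread("pics/side0.png")[120:300,170:340]; cv2.imwrite("pics/s_z.png",cv2.resize(a,None,fx=3.3,fy=3.3,interpolation=cv2.INTER_CUBIC))
a=cv2.imread("pics/top0.png")[120:270,210:350]; cv2.imwrite("pics/t_z.png",cv2.resize(a,None,fx=4,fy=4,interpolation=cv2.INTER_CUBIC))
```

```text
(no output)
```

View pics/s_z.png

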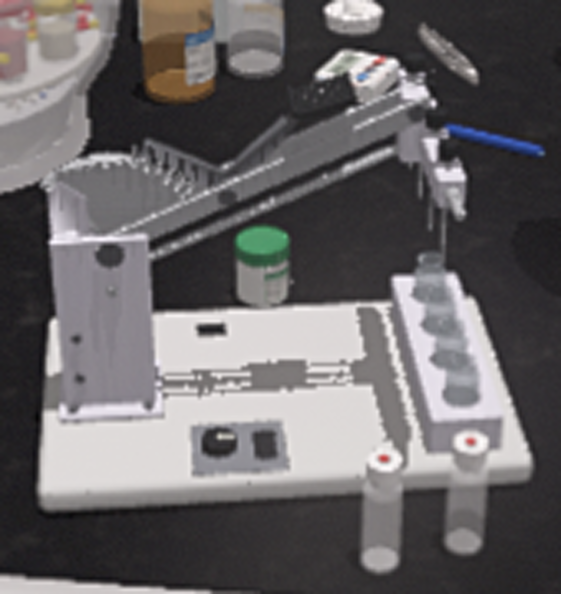

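View pics/t_z.png

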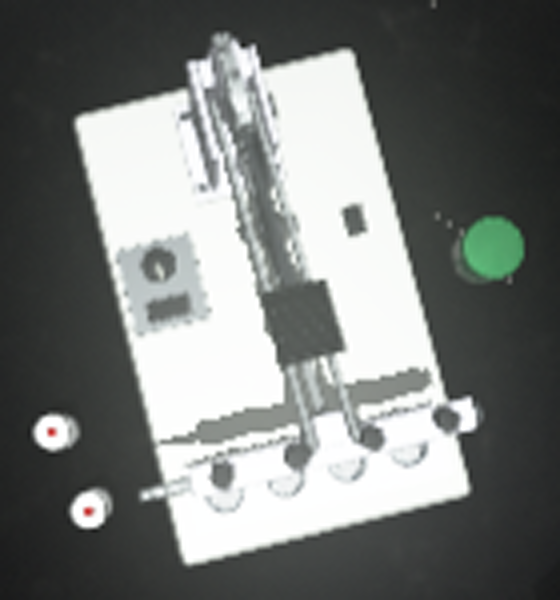

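```bash
cat > h.py <<'E'
import cv2,numpy as np,pickle
def proj(c,P):
    P=np.atleast_2d(P).astype(float); T=np.linalg.inv(c["pose"]); q=P@T[:3,:3].T+T[:3,3]
    q=q*[1,-1,-1]; K=np.array([[c["fx"],0,c["cx"]],[0,c["fy"],c["cy"]],[0,0,1]])
    return cv2.projectPoints(q,np.zeros(3),np.zeros(3),K,c["D"])[0].reshape(-1,2)
def ray(c,uv,z):
    K=np.array([[c["fx"],0,c["cx"]],[0,c["fy"],c["cy"]],[0,0,1]])
    n=cv2.undistortPoints(np.array([[uv]],float),K,c["D"]).ravel()
    d=c["pose"][:3,:3]@np.array([n[0],-n[1],-1]); o=c["pose"][:3,3]
    return o+d*(z-o[2])/d[2]
def padE(th,p=0.0):
    # pad centre in evaporator frame (mm), th arm, p pawl press
    v=np.array([-154.+78,31.]); # rel pin; pressing lowers pad
    r=lambda v,a:np.array([v[0]*np.cos(a)+v[1]*np.sin(a),-v[0]*np.sin(a)+v[1]*np.cos(a)])
    w=r(v,-p)+[-78,0]; w=r(w,th); return np.array([150+w[0],0,139+w[1]])
def W(e,P):
    P=np.atleast_2d(P).astype(float);c,s=np.cos(e[2]),np.sin(e[2])
    return np.c_[e[0]+c*P[:,0]-s*P[:,1],e[1]+s*P[:,0]+c*P[:,1],P[:,2]]
E
python3 - <<'E'
from h import *
from scipy.optimize import least_squares
S=pickle.load(open("side0.pkl","rb"));T=pickle.load(open("top0.pkl","rb"))
tz=lambda u,v:np.array([u/4+210-.375,v/4+120-.375]); sz=lambda u,v:np.array([u/3.3+170-.35,v/3.3+120-.35])
cor=[tz(75,118),tz(352,48),tz(468,492),tz(187,565)]
w=np.array([ray(T,u,22) for u in cor]);print(w, [np.linalg.norm(w[i]-w[(i+1)%4]) for i in range(4)])
print("pad",ray(T,tz(303,321),padE(.42)[2]),padE(.42),padE(0),padE(0,.24),padE(.42,.24))
def obs(x):
    e=x[:3];bx=x[3]
    o=[]
    base=[[bx+150,95,22],[bx+150,-95,22],[bx-150,-95,22],[bx-150,95,22]]
    o.append((T,base,cor))
    o.append((T,[padE(.42)],[tz(303,321)]))
    o.append((S,[base[0],base[3],],[sz(40,492),sz(530,468)]))
    o.append((S,[[190,20,150],[130,20,150]],[sz(52,238),sz(150,236)]))
    o.append((S,[[-82,82,22]],[sz(499,444)]))
    return o
def res(x):
    return np.concatenate([(proj(c,W(x,p))-np.array(q)).ravel() for c,p,q in obs(x)])
r=least_squares(res,[430,70,0.2,40],loss="soft_l1");print(r.x);print(res(r.x).reshape(-1,2).round(1))
np.save("e.npy",r.x[:3])
e=r.x
for n,c in(("s",S),("t",T)):
    im=c["image"].copy()
    pts=np.array([padE(.42),[190,20,150],[130,20,150],[-82,82,22],[-82,-82,22],[-38,82,22],[150,0,139],
     *[[-60,y,76] for y in(-58.5,-19.5,19.5,58.5)], *[[e[3]+a,b,22] for a in(-150,150) for b in(-95,95)]])
    k=5; im=cv2.resize(im,None,fx=k,fy=k)
    for u in proj(c,W(e,pts)): cv2.circle(im,tuple((u*k+2).astype(int)),4,(0,0,255),-1)
    im=im[120*k:280*k,190*k:340*k] if n=="t" else im[120*k:290*k,170*k:340*k]
    cv2.imwrite(f"pics/{n}_fit.png",im[:, :][:600*2:1] if 0 else cv2.resize(im,None,fx=.7,fy=.7))
E
```

```text
[[654.21017035 241.70779461  22.        ]
 [700.37127778  60.26920284  22.        ]
 [412.41318609  -9.63940989  22.        ]
 [366.54442177 168.53670039  22.        ]] [np.float64(187.21861665657528), np.float64(296.32258891869907), np.float64(183.9855152274825), np.float64(296.8258612944776)]
pad [506.53806148 108.7462597  230.10086692] [ 22.02487724   0.         230.10086692] [ -4.   0. 170.] [ -9.19046751   0.         151.04607761] [  9.55685878   0.         214.9107174 ]
[4.81353315e+02 1.01139499e+02 2.46140966e-01 5.34316503e+01]
[[-0.4 -0.5]
 [ 0.6 -0.5]
 [ 1.9  0.6]
 [-0.5  0.8]
 [ 1.1  1.9]
 [-1.4  0.1]
 [ 0.5 -1.7]
 [-2.2  1.2]
 [-1.2  0.3]
 [ 1.4  2. ]]
```

View pics/s_fit.png

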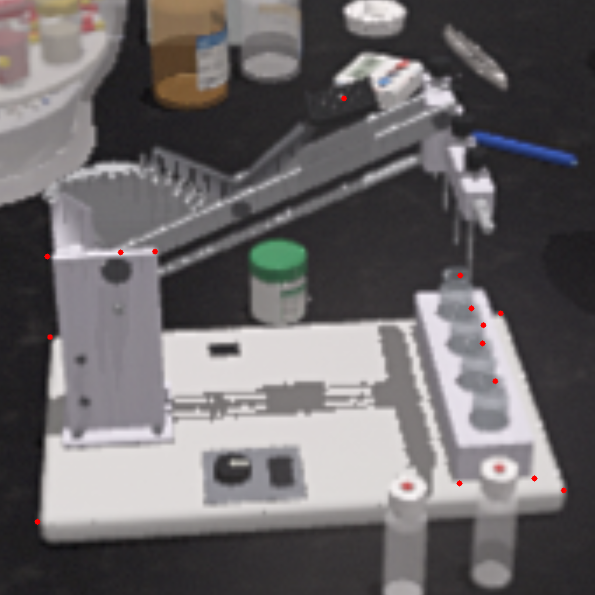

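View pics/t_fit.png

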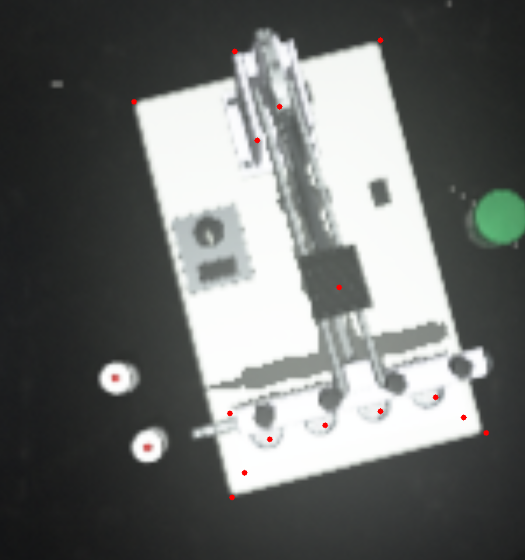

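Emit:
carry_out(
  xyz=[
    [0,0,-0.7],
    [0,0,-0.7],
  ],
  dr=[
    [0,0,0.625],
    [0,0,0.625],
  ],
  gripper=-1,
)

```text
time: 0.35
tool_pos: [214.4, -478.8, 333.1]
tcp_rot: [-3.14, 0.0, 0.243]
contact_force: [-0.2, -0.3, 0.4]
grip_width: 76.3
```

Emit:
carry_out(
  xyz=[
    [0.59,-0.69,0],
    [0.59,-0.69,0],
    [0.59,-0.69,0],
    [0.59,-0.69,0],
    [0.59,-0.69,0],
    [0.59,-0.69,0],
  ],
  dr=[
    [0,0,0],
    [0,0,0],
    [0,0,0],
    [0,0,0],
    [0,0,0],
    [0,0,0],
  ],
)

```text
time: 1.1
tool_pos: [360.3, -184.8, 332.6]
tcp_rot: [-3.141, 0.0, 0.246]
contact_force: [0.7, 0.2, 0.2]
grip_width: 16.4
```

Emit:
carry_out(
  xyz=[
    [0.59,-0.69,0],
    [0.59,-0.69,0],
    [0.59,-0.69,0],
    [0.59,-0.69,0],
    [0.59,-0.69,0],
    [0.59,-0.69,0],
    [0,0,0],
    [0,0,0],
  ],
  dr=[
    [0,0,0],
    [0,0,0],
    [0,0,0],
    [0,0,0],
    [0,0,0],
    [0,0,0],
    [0,0,0],
    [0,0,0],
  ],
)

```text
time: 2.1
tool_pos: [505.0, 106.0, 332.2]
tcp_rot: [3.141, 0.001, 0.247]
contact_force: [0.5, -0.8, -0.6]
grip_width: 0.8
```

Run:
```python
from plant import get_obs, capture
from h import *
o=get_obs();print(o['tool_pos'],o['tcp_rot'],o['grip_width'],o['time'],o['joint_positions'])
e=np.load("e.npy");print(W(e,padE(.42)))
for n in("side","top"):
    c=capture(n);a=c["image"]; 
    u=proj(c,[o['tool_pos']+[0,0,-22]])[0]; print(u)
    a=a[60:300,170:370] if n=="side" else a[120:280,190:350]
    cv2.imwrite(f"pics/{n}1.png",cv2.resize(a,None,fx=2.5 if n=="side" else 3.5,fy=2.5 if n=="side" else 3.5,interpolation=cv2.INTER_CUBIC))
```

```text
[504.99562387 106.03494258 332.15824165] [3.14134323e+00 1.49527995e-03 2.46889161e-01] 0.8359953938058683 2.1 [ 5.86637050e-02  2.74477697e-01  1.39028616e+00 -5.27065397e-04
  1.47825100e+00  1.38261977e+00]
[[502.71436127 106.50614844 230.10086692]]
[267.12653154 108.27139961]
[290.09558447 197.59424375]
```

View pics/side1.png

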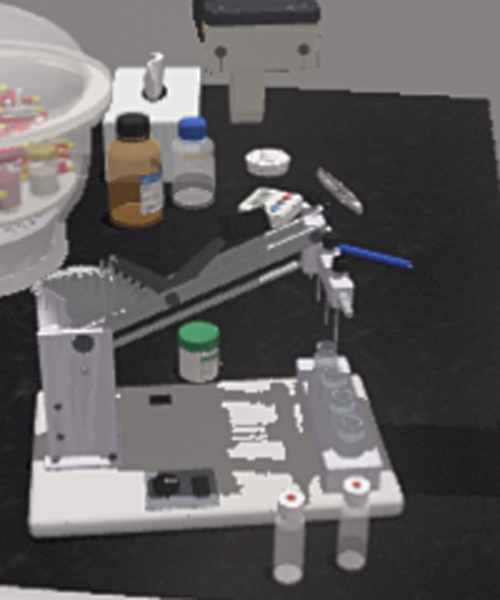

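View pics/top1.png

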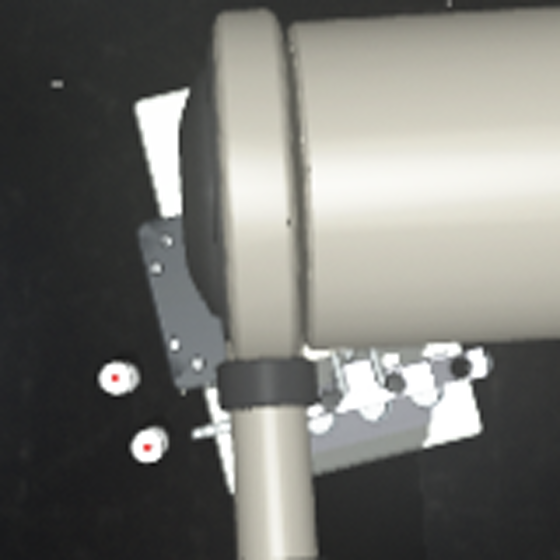

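Run:
```python
from plant import get_obs
from h import *
e=np.load("e.npy");o=get_obs();d=o['tool_pos'][:2]-e[:2];c,s=np.cos(e[2]),np.sin(e[2])
print("tip in evap",d@[c,s],d@[-s,c],o['contact_force'])
for th,p in[(.42,0),(.42,.06),(.42,.12),(.42,.18),(.42,.24)]+[(t,.24) for t in(.35,.28,.21,.14,.1,.07,.05,.03,0)]:
    P=padE(th,p);a=th-p; zc=P[2]+9.5*abs(np.tan(a)); print(th,p,P.round(1),"TCPz",(zc+22).round(1))
```

```text
tip in evap 23.93418956976079 -1.7997054514066801 [-0.75382041  1.00465427 -0.80034003]
0.42 0 [ 22.    0.  230.1] TCPz 256.3
0.42 0.06 [ 18.6   0.  226.6] TCPz 252.2
0.42 0.12 [ 15.3   0.  222.9] TCPz 247.8
0.42 0.18 [ 12.3   0.  219. ] TCPz 243.3
0.42 0.24 [  9.6   0.  214.9] TCPz 238.6
0.35 0.24 [  4.6   0.  204.9] TCPz 228.0
0.28 0.24 [  0.3   0.  194.6] TCPz 217.0
0.21 0.24 [ -3.2   0.  184. ] TCPz 206.3
0.14 0.24 [ -6.    0.  173.1] TCPz 196.1
0.1 0.24 [ -7.2   0.  166.9] TCPz 190.2
0.07 0.24 [ -8.    0.  162.2] TCPz 185.8
0.05 0.24 [ -8.4   0.  159. ] TCPz 182.8
0.03 0.24 [ -8.8   0.  155.8] TCPz 179.8
0 0.24 [ -9.2   0.  151. ] TCPz 175.4
```

Emit:
carry_out(
  xyz=[
    [0,0,0.5],
    [0,0,0.5],
    [0,0,0],
    [0,0,0],
  ],
  dr=[
    [0,0,0],
    [0,0,0],
    [0,0,0],
    [0,0,0],
  ],
)

```text
time: 2.7
tool_pos: [505.9, 105.5, 274.1]
tcp_rot: [3.141, -0.002, 0.245]
contact_force: [0.1, 0.2, 0.3]
grip_width: 0.2
```

Emit:
carry_out(
  xyz=[
    [-0.03,-0.04,0.1],
    [0,0,0.08],
    [0,0,0],
  ],
  dr=[
    [0,0,0],
    [0,0,0],
    [0,0,0],
  ],
)

```text
time: 3.08
tool_pos: [502.8, 108.1, 261.7]
tcp_rot: [3.142, 0.0, 0.246]
contact_force: [0.4, 0.7, -0.0]
grip_width: 0.5
```

Run:
```python
from plant import get_obs, capture
from h import *
a=capture("side")["image"][80:260,190:340]
cv2.imwrite("pics/side2.png",cv2.resize(a,None,fx=3.3,fy=3.3,interpolation=cv2.INTER_CUBIC))
```

```text
(no output)
```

View pics/side2.png

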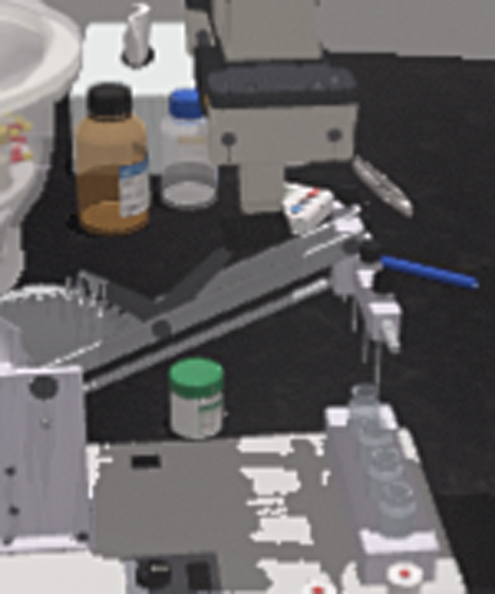

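Emit:
carry_out(
  xyz=[
    [0,0,0.03],
    [0,0,0.03],
    [0,0,0.03],
    [0,0,0],
  ],
  dr=[
    [0,0,0],
    [0,0,0],
    [0,0,0],
    [0,0,0],
  ],
)

```text
time: 3.62
tool_pos: [502.9, 108.0, 256.3]
tcp_rot: [3.142, 0.0, 0.246]
contact_force: [-0.3, -0.2, 0.1]
grip_width: 0.3
```

Emit:
carry_out(
  xyz=[
    [0,0,0.03],
    [0,0,0.03],
    [0,0,0],
  ],
  dr=[
    [0,0,0],
    [0,0,0],
    [0,0,0],
  ],
)

```text
time: 4.0
tool_pos: [503.0, 108.0, 253.0]
tcp_rot: [3.141, -0.0, 0.246]
contact_force: [-2.3, -0.6, 2.9]
grip_width: 0.4
```

Emit:
carry_out(
  xyz=[
    [-0.06,0,0.08],
    [-0.07,0,0.09],
    [-0.07,0,0.09],
    [-0.05,0,0.09],
  ],
  dr=[
    [0,0,0],
    [0,0,0],
    [0,0,0],
    [0,0,0],
  ],
)

```text
time: 4.5
tool_pos: [488.3, 104.4, 231.4]
tcp_rot: [3.142, -0.0, 0.246]
contact_force: [1.9, -0.0, 1.6]
grip_width: 0.8
```

Emit:
carry_out(
  xyz=[
    [-0.04,0,0.12],
    [-0.04,0,0.12],
    [-0.03,0,0.11],
  ],
  dr=[
    [0,0,0],
    [0,0,0],
    [0,0,0],
  ],
)

```text
time: 4.88
tool_pos: [480.5, 102.4, 210.8]
tcp_rot: [3.141, 0.003, 0.247]
contact_force: [-8.3, -2.7, 9.8]
grip_width: 0.3
```

Run:
```python
from plant import get_obs, capture
from h import *
a=capture("side")["image"][100:260,190:340]
cv2.imwrite("pics/side3.png",cv2.resize(a,None,fx=3.6,fy=3.6,interpolation=cv2.INTER_CUBIC))
o=get_obs();print(o['tool_pos'],o['contact_force'],o['moment'])
```

```text
[480.03612611 102.37316685 209.83546386] [-3.33188635 -2.15259479  3.54468947] [-0.22618444  0.5466725   0.02932255]
```

View pics/side3.png

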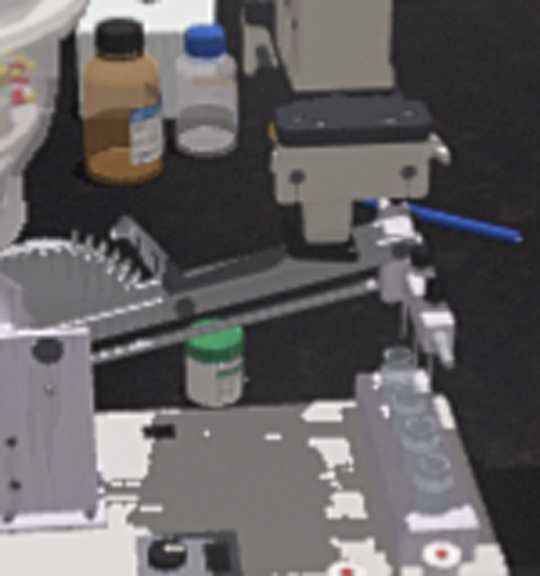

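Emit:
carry_out(
  xyz=[
    [-0.02,0,0.11],
    [-0.02,0,0.11],
    [-0.02,0,0.1],
  ],
  dr=[
    [0,0,0],
    [0,0,0],
    [0,0,0],
  ],
)

```text
time: 5.3
tool_pos: [476.3, 101.4, 191.1]
tcp_rot: [-3.142, 0.005, 0.247]
contact_force: [-7.0, -2.3, 8.3]
grip_width: 0.3
```

Run:
```python
from plant import get_obs, capture
from h import *
a=capture("side")["image"][100:260,190:340]
cv2.imwrite("pics/side4.png",cv2.resize(a,None,fx=3.6,fy=3.6,interpolation=cv2.INTER_CUBIC))
o=get_obs();print(o['tool_pos'],o['contact_force'],o['moment'])
```

```text
[476.03818222 101.4140173  190.29668667] [-4.89192192 -2.49667872  3.71035069] [-0.34276415  0.84120935 -0.03477225]
```

View pics/side4.png

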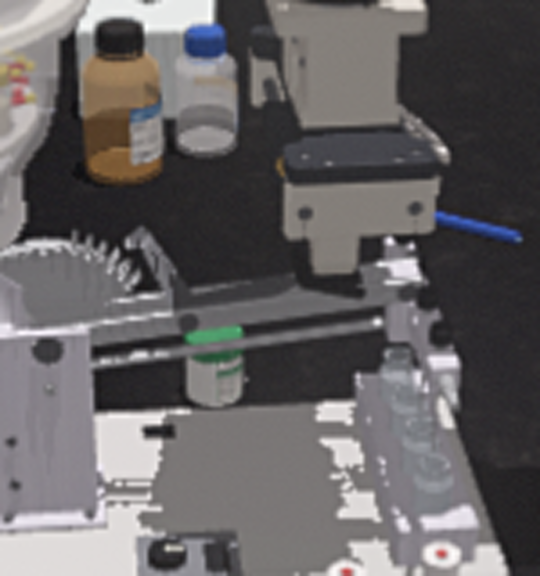

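Run:
```python
from h import *
e=np.load("e.npy");S=pickle.load(open("side0.pkl","rb"))
for th in(0,.05,.1,.15,.25,.42):
  u=proj(S,W(e,[[150-40*np.cos(th),15,112+40*np.sin(th)],[150-190*np.cos(th),15,112+190*np.sin(th)]])); d=u[1]-u[0];print(th,d[1]/d[0],u.round(1).tolist())
print(-38/288)
```

```text
0 -0.050622567365292644 [[224.7, 206.0], [298.4, 202.3]]
0.05 -0.09299330019990665 [[224.6, 205.2], [298.5, 198.3]]
0.1 -0.13582731698245384 [[224.5, 204.3], [298.4, 194.3]]
0.15 -0.17935030088947204 [[224.4, 203.5], [298.0, 190.3]]
0.25 -0.26944312942930554 [[223.9, 201.9], [296.5, 182.3]]
0.42 -0.437665594862052 [[222.6, 199.2], [291.8, 168.9]]
-0.13194444444444445
```

Emit:
carry_out(
  xyz=[
    [-0.01,0,0.09],
  ],
  dr=[
    [0,0,0],
  ],
)

```text
time: 5.48
tool_pos: [475.8, 101.3, 185.6]
tcp_rot: [-3.141, 0.005, 0.246]
contact_force: [-7.6, -2.2, 4.6]
grip_width: 0.4
```

Emit:
carry_out(
  xyz=[
    [0,0,-0.7],
    [0,0,-0.8],
    [0,0,-0.3],
    [0,0,0],
    [0,0,0],
    [0,0,0],
    [0,0,0],
    [0,0,0],
  ],
  dr=[
    [0,0,0],
    [0,0,0],
    [0,0,0],
    [0,0,0],
    [0,0,0],
    [0,0,0],
    [0,0,0],
    [0,0,0],
  ],
)

```text
time: 6.48
tool_pos: [477.9, 101.8, 293.9]
tcp_rot: [-3.142, 0.001, 0.246]
contact_force: [-0.7, -0.1, 0.1]
grip_width: 0.6
```

Run:
```python
from plant import get_obs, capture
from h import *
a=capture("side")["image"][100:260,190:340]
cv2.imwrite("pics/side5.png",cv2.resize(a,None,fx=3.6,fy=3.6,interpolation=cv2.INTER_CUBIC))
o=get_obs();print(o['tool_pos'],o['contact_force'],o['moment'])
```

```text
[477.95685907 101.77039605 294.02966169] [-0.21606746 -0.46376216  0.21817891] [-0.01213625  0.03736884  0.00976783]
```

View pics/side5.png

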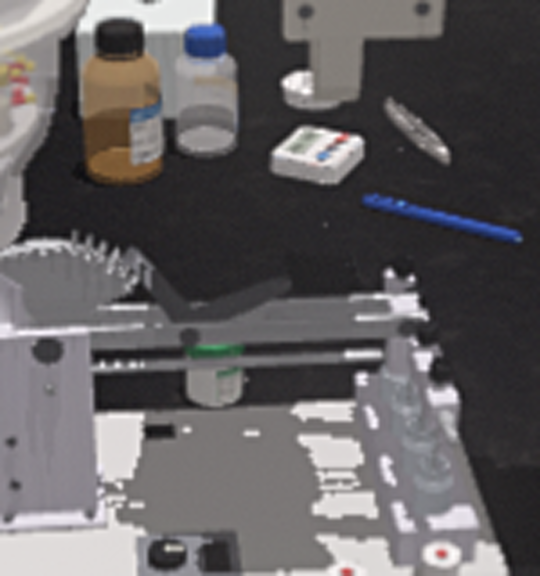

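Emit:
carry_out(
  xyz=[
    [0,0,-0.5],
    [0,0.7,0],
    [0,0.8,0],
    [0,0.8,0],
    [0,0.8,0],
    [0,0.7,0],
    [0,0,0],
    [0,0,0],
  ],
  dr=[
    [0,0,0],
    [0,0,0],
    [0,0,0],
    [0,0,0],
    [0,0,0],
    [0,0,0],
    [0,0,0],
    [0,0,0],
  ],
)

```text
time: 7.52
tool_pos: [533.4, -118.9, 324.1]
tcp_rot: [-3.141, 0.0, 0.246]
contact_force: [-0.1, 0.5, 0.1]
grip_width: 0.1
```

Run:
```python
from plant import get_obs, capture
from h import *
a=capture("side")["image"][100:300,170:340];b=capture("top")["image"][120:275,200:350]
f=lambda a:cv2.resize(a,(int(a.shape[1]*560/a.shape[0])*400//560,400),interpolation=cv2.INTER_CUBIC)
cv2.imwrite("pics/fin.png",np.hstack([f(a),f(b)]))
print(get_obs()['tool_pos'],get_obs()['contact_force'])
```

```text
[ 533.42124103 -118.26858551  324.45807348] [-0.64214176  0.63082556  0.11354331]
```

View pics/fin.png

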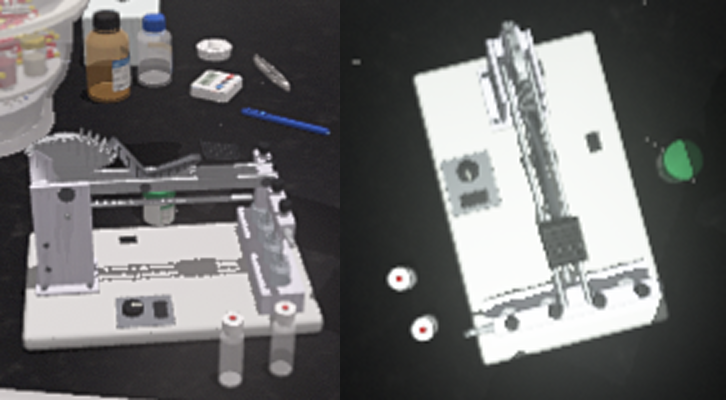

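Run:
```python
from plant import close_job
print(close_job())
```

```text
the job is handed in; nothing more can be done
None
```

The needle arm is down and resting level in its working notch, and I handed the job in at about 7.6 s.

- **What I did:** With closed fingertips I pressed the thumb pad and kept it pressed while pushing the arm down past the teeth. I let go at about 0.06 rad, just as the tips reached the necks of the vials, and moved the gripper clear to the side.
- **Arm position:** After release, the slope of the arm's lower rod in the side picture gave an angle of about 0 rad, and the pawl nose was back in the teeth. A later picture showed the arm still level.
- **Forces:** The highest reading I saw at the tool was about 13 N, and it was about zero after I let go. I only read forces between moves.
- **Bystanders:** By eye in the last pictures, the capped vials, the jar and the evaporator had not moved.
- **Disagreements:** The side camera was about 1.7 pixels off from the measured fingertip position. The pad was touched about 2 mm lower than I had worked out. I estimated the arm angle at two points during the descent, and there the tool height and the pictures differed by about 0.02 rad. That was well within the 0 to 0.14 rad range where letting go lands the arm in the level notch.
- **Not confirmed:** The pictures are too coarse to see the needle tips inside the necks. That follows only from the measured arm angle.

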